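# Fill the relay kit tray and leave the rejects

## Task

Pick the four good relays (plain red, blue, yellow and white caps) into the grey kit tray: stand each one upright, all the way down, in the pocket that has the card of its own colour, setting it down gently and not dropping it. Leave the two relays with a band of black tape across the cap where they stand.

Things in the scene. Friction and masses are not known exactly. Their poses are not given: they have to be found in the camera images.
- relay_red: upright plug-in relay module: black block 46 (its x) x 28 (its y) x 48 mm high, about 60 g, with a red cap that is the whole top face, plain, without tape: a good one. Origin: centre of the underside; z up, x along the 46 mm length. The two ends are alike, so half a turn makes no difference. Stands on the bench at z = 0.
- relay_blue: upright plug-in relay module: black block 46 (its x) x 28 (its y) x 48 mm high, about 60 g, with a blue cap that is the whole top face, plain, without tape: a good one. Origin: centre of the underside; z up, x along the 46 mm length. The two ends are alike, so half a turn makes no difference. Stands on the bench at z = 0.
- relay_yellow: upright plug-in relay module: black block 46 (its x) x 28 (its y) x 48 mm high, about 60 g, with a yellow cap that is the whole top face, plain, without tape: a good one. Origin: centre of the underside; z up, x along the 46 mm length. The two ends are alike, so half a turn makes no difference. Stands on the bench at z = 0.
- relay_white: upright plug-in relay module: black block 46 (its x) x 28 (its y) x 48 mm high, about 60 g, with a white cap that is the whole top face, plain, without tape: a good one. Origin: centre of the underside; z up, x along the 46 mm length. The two ends are alike, so half a turn makes no difference. Stands on the bench at z = 0.
- relay_taped_red: upright plug-in relay module: black block 46 (its x) x 28 (its y) x 48 mm high, about 60 g, with a red cap that is the whole top face, crossed in the middle by a 16 mm wide black tape band: a reject, which stays where it is. Origin: centre of the underside; z up, x along the 46 mm length. The two ends are alike, so half a turn makes no difference. Stands on the bench at z = 0.
- relay_taped_yellow: upright plug-in relay module: black block 46 (its x) x 28 (its y) x 48 mm high, about 60 g, with a yellow cap that is the whole top face, crossed in the middle by a 16 mm wide black tape band: a reject, which stays where it is. Origin: centre of the underside; z up, x along the 46 mm length. The two ends are alike, so half a turn makes no difference. Stands on the bench at z = 0.
- bay_red: red card, 63 (its x) x 43 (y) x 2 mm, lying in one of the four pockets of the fixed grey kit tray (168 x 144 x 16 mm). Origin: centre of its underside, 6 mm above the bench; its top is the floor a relay stands on. Pocket: 65 x 45 mm about the card, rim 16 mm above the bench; a relay fits lengthwise along x. Pockets two by two, 78 mm apart along x, 76 mm along y; cards change places.
- bay_blue: blue card, 63 (its x) x 43 (y) x 2 mm, lying in one of the four pockets of the fixed grey kit tray (168 x 144 x 16 mm). Origin: centre of its underside, 6 mm above the bench; its top is the floor a relay stands on. Pocket: 65 x 45 mm about the card, rim 16 mm above the bench; a relay fits lengthwise along x. Pockets two by two, 78 mm apart along x, 76 mm along y; cards change places.
- bay_yellow: yellow card, 63 (its x) x 43 (y) x 2 mm, lying in one of the four pockets of the fixed grey kit tray (168 x 144 x 16 mm). Origin: centre of its underside, 6 mm above the bench; its top is the floor a relay stands on. Pocket: 65 x 45 mm about the card, rim 16 mm above the bench; a relay fits lengthwise along x. Pockets two by two, 78 mm apart along x, 76 mm along y; cards change places.
- bay_white: white card, 63 (its x) x 43 (y) x 2 mm, lying in one of the four pockets of the fixed grey kit tray (168 x 144 x 16 mm). Origin: centre of its underside, 6 mm above the bench; its top is the floor a relay stands on. Pocket: 65 x 45 mm about the card, rim 16 mm above the bench; a relay fits lengthwise along x. Pockets two by two, 78 mm apart along x, 76 mm along y; cards change places.
Things that resemble listed ones, but are neither listed nor needed, are in the scene too. What is shaped like the relay_red but turquoise is not meant.

How it is judged (in metres and radians):
At the end, for the whole second after the job is handed in: Each untaped relay stands upright (within 0.1 rad) on the floor of the pocket with the card of its colour (bottom less than 6 mm above the card's underside, centre within 14 mm of the card's centre), at rest; both taped relays are upright and within 15 mm of where they started (horizontal distance between relay_red and bay_red below 0.014 m and z of relay_red in the frame of bay_red below 0.006 m and angle between each of relay_red, relay_blue, relay_yellow, relay_white, relay_taped_red, relay_taped_yellow's own z axis and vertical below 0.1 rad and linear speed of each of relay_red, relay_blue, relay_yellow, relay_white below 0.02 m/s and horizontal distance between relay_blue and bay_blue below 0.014 m and z of relay_blue in the frame of bay_blue below 0.006 m and horizontal distance between relay_yellow and bay_yellow below 0.014 m and z of relay_yellow in the frame of bay_yellow below 0.006 m and horizontal distance between relay_white and bay_white below 0.014 m and z of relay_white in the frame of bay_white below 0.006 m and distance of each of relay_taped_red, relay_taped_yellow from where it was at the start of the episode below 0.015 m); the robot touches nothing.
It fails at once if the taped red relay is moved more than 15 mm or tipped (distance of relay_taped_red from where it was at the start of the episode above 0.015 m or angle between relay_taped_red's own z axis and vertical above 0.3 rad).
It fails at once if the taped yellow relay is moved more than 15 mm or tipped (distance of relay_taped_yellow from where it was at the start of the episode above 0.015 m or angle between relay_taped_yellow's own z axis and vertical above 0.3 rad).
It fails at once if a good relay is dropped or thrown (faster than 0.9 m/s within 70 mm of the bench) ((linear speed of relay_red above 0.9 m/s and height (world z) of relay_red below 0.07 m) or (linear speed of relay_blue above 0.9 m/s and height (world z) of relay_blue below 0.07 m) or (linear speed of relay_yellow above 0.9 m/s and height (world z) of relay_yellow below 0.07 m) or (linear speed of relay_white above 0.9 m/s and height (world z) of relay_white below 0.07 m)).
It also fails if it takes over 109 s, if anything falls off the work surface, if the arm or the gripper's body presses on something with over 40 N, if the wrist force passes 120 N, or if a joint passes its speed limit or range.

## Robot

A 6-joint arm with a two-finger parallel gripper is mounted at the origin on the work surface. World frame = base frame: x ahead of the robot, y to its left, z up, the work surface at z = 0. Lengths are in mm, angles in degrees, forces in N, time in s.
With the tool pointing down it reaches from about 300 to 875 mm from the base axis. Payload 4.2 kg.
Tool frame: the origin (TCP) lies at the very end of the fingers, on their centre line; the grasp point (between the pads) lies 19 mm behind it; z points along the fingers, y is the line along which they close (so a half turn about z gives the same grasp; the last joint's range is limited). The gripper opens to 85 mm and grips with 20 to 120 N. Pads are 22 mm wide; open, the fingers measure 114 mm over their backs; the gripper's body (76 mm by 85 mm) begins 54 mm behind the grasp point. The pads swing forward as they close: fully open they stand 13 mm farther back than shut.
Start: joints at [64.057, 18.312, 89.639, -0, 72.044, -1.146], TCP at [241.167, 521.996, 231.338] pointing down, gripper open.
Joint ranges: [-177.97, 177.97], [-48.28, 115.42], [12.27, 149.76], [-77.06, 257.06], [2.81, 150.46], [-146.56, 146.56]. Speed limits (degrees/s): [147.25, 147.25, 180, 180, 180, 180].

## Interface

Orientations are given as [roll, pitch, yaw] about the fixed x, y, z axes, in that order (R = Rz(yaw) Ry(pitch) Rx(roll)).
In Python, from station import manip gives the robot as it stands. Calls block until the motion is done:
- manip.reach(position, orientation): joint-space move of the TCP to a pose.
- manip.move_l(position, ori=None, v=150, threshold=None): straight line of the TCP; ori=None keeps the orientation; v is the mean speed in mm/s. With threshold (N) it stops when the force on the tool has changed by that much, and returns True; else False.
- manip.goto_joints(angles): joint-space move.
- manip.ungrasp() and manip.gripper_close(force=None): open the fingers fully, or close them until they stop; force is the grip in N (None keeps the last).
- manip.hold(seconds).
- manip.inverse_kinematics(position, orientation): joint angles nearest the present ones, or None.
- manip.observe(): the state.
- manip.grab_frame(name): name is "side" or "top" or "wrist"; returns (picture, depth): 384x512x3 uint8, red, green, blue; 384x512 float32, mm along the optical axis (not along the pixel's ray), 0 where there is no reading.
- manip.camera_model(name): a dict with "vfov" (degrees; the focal length in pixels is half the picture's height over the tangent of half this angle, whatever the lens; pixels are square), "cx", "cy" (the principal point, pixels), "eye" and "orientation" of the camera in the world; the wrist camera has in their place "mount" (4x4, takes a point from camera to tool coordinates, whose origin is the TCP and whose axes are the flange's). Camera axes: x right, y up, looking along -z (the intrinsics and any distortion apply to the point x, -y, -z); pixel columns grow to the right and rows downward; lengths in mm; the calibration is good to about 2 mm. The wrist camera is an equidistant fisheye: a pixel r from the principal point sees the ray r / f radians off the axis. A picture is of the moment at which its call begins: read the wrist's pose just before it. camera_model takes no time and is no camera call.
A pose or a line that the arm cannot do raises manip.PlanningError and nothing moves.
- manip.close_job(): hands the job in; it is judged then, once.
The state is a dict: "time": time; "joint_positions": joint angles; "qd": joint speeds; "joint_torque": joint torques, N m; "eef_pos": TCP position; "orientation": TCP orientation; "wrist_force": force on the tool from outside, world axes, zero at the start; "wrist_torque": the same for the moment, N m; "grip_width": finger opening in mm; "gripper_force": force on a finger pad.
Only numpy, scipy, OpenCV 4.12 (cv2) and the standard library are available. Lean on these libraries where they do the work, as an engineer would, in place of code of your own. Each camera call takes 0.05 s, during which the arm holds its last target. There are 200 camera calls.

## Working session

There is one attempt and no reset: what is moved stays moved. The work goes in short steps, each a Python script; the robot and the scene stay as the last script left them, time stands still between calls to the robot, and variables do not carry over. Pictures are saved under pics/ and viewed, at most 14 in all, crops included, and the job is handed in when it is done.

```bash
ls; mkdir -p pics; python3 - <<'E'
from station import manip
import cv2, numpy as np
for n in ("top","side"):
    p,d=manip.grab_frame(n); cv2.imwrite(f"pics/{n}0.png",p[:,:,::-1]); np.savez(f"{n}0.npz",p=p,d=d)
    print(n,manip.camera_model(n))
print(manip.observe()); print(manip.camera_model("wrist"))
E
```

```text
pics
top {'vfov': 45.45062845827394, 'cx': 254.83838571516736, 'cy': 188.16995699511293, 'eye': array([ 3.74918863e+02, -1.13398903e+00,  1.15933864e+03]), 'orientation': array([  8.58753474,   0.744278  , -90.51218281])}
side {'vfov': 50.07125947932026, 'cx': 257.7081393020032, 'cy': 192.4633094383223, 'eye': array([421.55319673, 555.79819529, 619.88887633]), 'orientation': array([  44.6450253 ,    0.50144792, -169.40582552])}
{'time': 0.1, 'joint_positions': array([ 6.40563931e+01,  1.83488475e+01,  8.96994191e+01, -4.77002833e-04,
        7.20438868e+01, -1.14722008e+00]), 'qd': array([-0.09040556, -0.09484069, -0.08634642, -0.00056363, -0.01709431,
        0.00726287]), 'joint_torque': array([ 1.47196506e-04, -4.16403258e+01, -2.34704447e+01,  8.31601540e-06,
        4.79150578e-03,  3.42112301e-06]), 'eef_pos': array([240.98052209, 521.60080556, 230.55759503]), 'orientation': array([-1.79907856e+02, -1.39160044e-03,  1.55203759e+02]), 'wrist_force': array([ 0.28515013, -0.84473991,  0.26042627]), 'wrist_torque': array([0.02169017, 0.00470164, 0.0356371 ]), 'gripper_force': 0.0, 'grip_width': 86.12941081135197}
{'vfov': 65.70646984690485, 'cx': 255.52381885131197, 'cy': 194.74349743048424, 'mount': array([[ 4.33717814e-04,  9.65556158e-01,  2.60194384e-01,
         6.58424874e+01],
       [ 9.99999860e-01, -3.39751536e-04, -4.06113937e-04,
        -1.77327839e-01],
       [-3.03724371e-04,  2.60194524e-01, -9.65556170e-01,
        -1.42480061e+02],
       [ 0.00000000e+00,  0.00000000e+00,  0.00000000e+00,
         1.00000000e+00]])}
```

View pics/top0.png

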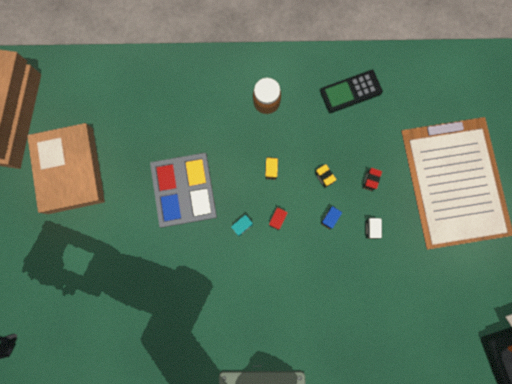

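View pics/side0.png

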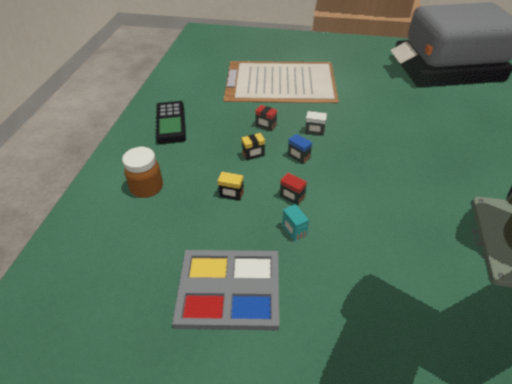

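```bash
cat > h.py <<'E'
import numpy as np, cv2
from scipy.spatial.transform import Rotation as R
def ray_plane(uv,cam,z,shape=(384,512)):
    """pixels (N,2) -> world points on plane z, for the pinhole cameras"""
    f=shape[0]/2/np.tan(np.radians(cam['vfov']/2))
    uv=np.atleast_2d(uv).astype(float)
    d=np.c_[(uv[:,0]-cam['cx'])/f,-(uv[:,1]-cam['cy'])/f,-np.ones(len(uv))]
    d=d@R.from_euler('xyz',cam['orientation'],degrees=True).as_matrix().T
    return cam['eye']+d*((z-cam['eye'][2])/d[:,2])[:,None]
def masks(p):
    h,s,v=cv2.split(cv2.cvtColor(p,cv2.COLOR_RGB2HSV))
    return dict(red=((h<8)|(h>172))&(s>170)&(v>90), blue=(h>105)&(h<130)&(s>150)&(v>70),
      yellow=(h>18)&(h<32)&(s>150)&(v>120), white=(s<40)&(v>170))
def blobs(m,amin,amax):
    n,l,st,c=cv2.connectedComponentsWithStats(m.astype(np.uint8),connectivity=4)
    return [(l==i,c[i],st[i,4]) for i in range(1,n) if amin<=st[i,4]<=amax]
E
python3 - <<'E'
from h import *
from station import manip
for n,lo,hi in(("top",40,600),("side",60,1200)):
    z=np.load(n+"0.npz");p,d=z['p'],z['d'];cam=manip.camera_model(n)
    for c,m in masks(p).items():
        for b,ce,a in blobs(m,lo,hi):
            ctr=np.argwhere(b)[:,::-1]
            dep=np.median(d[b])
            f=192/np.tan(np.radians(cam['vfov']/2))
            pc=np.array([(ce[0]-cam['cx'])/f,-(ce[1]-cam['cy'])/f,-1])*dep
            w=R.from_euler('xyz',cam['orientation'],degrees=True).as_matrix()@pc+cam['eye']
            zz=8 if w[2]<28 else 48
            P=ray_plane(ctr,cam,zz)[:,:2]
            r=cv2.minAreaRect(P.astype(np.float32))
            mu=P.mean(0); ev,V=np.linalg.eigh(np.cov((P-mu).T)); ang=np.degrees(np.arctan2(V[1,1],V[0,1]))
            print(n,c,a,ce.round(1),"depth",w.round(1),"pl",mu.round(1),"rect",np.round(r[1],0),"pca",ang.round(1), np.sqrt(12*ev).round(1))
E
```

```text
top red 348 [165.7 177.2] depth [580.  240.    7.3] pl [579.9 239.8] rect [59. 39.] pca -170.6 [39.3 59. ]
top red 61 [375.  172.1] depth [ 579.7 -283.8   47.4] pl [ 579.6 -283.7] rect [27. 14.] pca 69.9 [13.9 27. ]
top red 77 [371.3 183.5] depth [ 551.4 -273.6   46.8] pl [ 551.3 -273.3] rect [27. 17.] pca 70.6 [17.2 27.4]
top red 201 [277.7 218.1] depth [468.9 -43.   47.6] pl [468.9 -43. ] rect [26. 45.] pca 153.4 [26.  45.4]
top blue 375 [170.2 207.2] depth [502.6 227.    6.9] pl [502.6 226.8] rect [60. 40.] pca -171.1 [40.5 59.9]
top blue 223 [331.4 217. ] depth [ 470.3 -173.4   47.3] pl [ 470.2 -173.3] rect [28. 47.] pca 148.1 [28.1 46.9]
top yellow 217 [271.3 166.9] depth [595.6 -29.2  47.2] pl [595.5 -29.2] rect [27. 48.] pca 176.2 [28.1 47.8]
top yellow 390 [195.2 172. ] depth [592.6 164.6   7.3] pl [592.6 164.5] rect [61. 43.] pca -169.7 [42.5 61.1]
top yellow 80 [322.2 169.4] depth [ 587.9 -154.6   47.1] pl [ 587.8 -154.5] rect [17. 29.] pca 119.5 [16.8 28.8]
top yellow 82 [329.1 179.9] depth [ 561.6 -170.8   47. ] pl [ 561.5 -170.7] rect [17. 29.] pca 124.1 [17.3 29. ]
top 
[... 1179 characters left out ...]
4. 46.] pca 170.6 [33.6 44.6]
side yellow 480 [208.2 267.3] depth [590.  162.3   8.8] pl [590.2 161.7] rect [59. 34.] pca -172.9 [34.5 58.1]
side white 233 [402.5  52.3] depth [ 223.3 -613.    60.9] pl [ 218.8 -640.2] rect [ 56. 101.] pca 83.2 [47.6 88.7]
side white 91 [231.8  77.2] depth [ 695.6 -475.7   13.7] pl [ 698.2 -485.7] rect [19. 79.] pca 99.2 [18.  83.2]
side white 135 [316.2 115.3] depth [ 440.  -276.    49.7] pl [ 440.1 -278.5] rect [29. 46.] pca 178.4 [29.1 46. ]
side white 507 [138.  156.7] depth [778.1 -18.8  85.9] pl [803.4 -59.8] rect [67. 63.] pca 143.1 [57.7 59.9]
side white 673 [251.8 268.1] depth [513.5 150.    8.8] pl [513.7 149.4] rect [62. 38.] pca -169.1 [40.1 62.8]
```

```bash
cat >> h.py <<'E'
from station import manip
def wrist_pts(uv,cam,T,z):
    f=192/np.tan(np.radians(cam['vfov']/2)); uv=np.atleast_2d(uv).astype(float)
    q=np.c_[uv[:,0]-cam['cx'],-(uv[:,1]-cam['cy'])]; r=np.linalg.norm(q,axis=1)+1e-9; th=r/f
    d=np.c_[q*(np.sin(th)/r)[:,None],-np.cos(th)]
    M=T@cam['mount']; d=d@M[:3,:3].T
    return M[:3,3]+d*((z-M[2,3])/d[:,2])[:,None]
def wrist_look(name,zs,amin=150,amax=60000):
    s=manip.observe(); T=np.eye(4); T[:3,:3]=R.from_euler('xyz',s['orientation'],degrees=True).as_matrix(); T[:3,3]=s['eef_pos']
    p,d=manip.grab_frame('wrist'); cv2.imwrite(f'pics/{name}.png',p[:,:,::-1]); cam=manip.camera_model('wrist')
    for c,m in masks(p).items():
        for b,ce,a in blobs(m,amin,amax):
            P=wrist_pts(np.argwhere(b)[:,::-1],cam,T,zs)[:,:2]; mu=P.mean(0)
            ev,V=np.linalg.eigh(np.cov((P-mu).T))
            print(name,c,a,ce.round(),'d',np.median(d[b]).round(),mu.round(1),'yaw',np.degrees(np.arctan2(V[1,1],V[0,1])).round(1),np.sqrt(12*ev).round(1))
E
python3 - <<'E'
from h import *
def go(x,y,z,a):
    manip.reach([x,y,z],[180,0,a]); s=manip.observe(); print(s['time'],s['eef_pos'].round(1),s['joint_positions'].round(0))
go(547+30,195,220,189.5); wrist_look('w_tray',8)
go(468.9+60,-43-30,220,153.4); wrist_look('w_red',48)
E
```

```text
1.8167 [576.7 195.8 220. ] [ 18.  22.  86.   0.  72. -82.]
w_tray red 718 [74. 60.] d 283.0 [461.9 -69.5] yaw 151.6 [33.7 51.9]
w_tray red 1703 [290. 177.] d 361.0 [577.2 239. ] yaw -169.8 [42.1 62.6]
w_tray blue 448 [ 8. 63.] d 279.0 [ 462.8 -209.2] yaw 155.2 [37.2 49.4]
w_tray blue 1869 [291. 113.] d 341.0 [500.5 226.3] yaw -170.6 [43.  62.4]
w_tray yellow 194 [  7. 147.] d 309.0 [ 594.6 -194.3] yaw 117.6 [19.6 39.7]
w_tray yellow 762 [ 73. 163.] d 316.0 [603.3 -54.1] yaw 174.0 [35.  54.1]
w_tray yellow 1770 [228. 177.] d 362.0 [589.6 164. ] yaw -171.4 [43.1 63. ]
w_tray white 909 [280.  92.] d 326.0 [477.9 208.2] yaw 125.1 [50.2 86.8]
w_tray white 1600 [227. 113.] d 341.0 [513.  151.2] yaw -169.7 [38.7 59.4]
w_tray white 1130 [469. 256.] d 347.0 [650.1 564.1] yaw -165.5 [66.  76.9]
w_tray white 304 [  8. 321.] d 1380.0 [ 971.1 -276.5] yaw 131.9 [42.3 84.3]
2.925 [529.4 -72.1 220.1] [ -9.  15.  96.   0.  69. -72.]
w_red red 787 [468. 109.] d 335.0 [565.5 209.6] yaw -169.6 [34.2 53.3]
w_red red 1091 [253. 114.] d 303.0 [467.7 -43.6] yaw 153.9 [27.1 44.5]
w_red red 210 [121. 260.] d 
[... 302 characters left out ...]
92.4 -29.3] yaw 177.0 [28.2 47.5]
w_red yellow 345 [192. 237.] d 340.0 [ 559.6 -170. ] yaw 123.1 [16.5 31.7]
w_red yellow 336 [215. 250.] d 344.0 [ 585.2 -153.8] yaw 121.2 [16.4 31.5]
w_red white 1398 [405.  86.] d 330.0 [508.  129.2] yaw -170.4 [38.6 57.2]
w_red white 675 [ 77. 190.] d 325.0 [ 441.8 -277.1] yaw 177.8 [29.7 46.6]
w_red white 4165 [ 28. 260.] d 401.0 [ 484.4 -440.2] yaw 112.4 [111.5 159.8]
w_red white 216 [491. 304.] d 1336.0 [905.2 196.6] yaw 49.6 [31.3 46. ]
w_red white 196 [103. 336.] d 438.0 [ 644.9 -396.6] yaw 102.2 [15.3 58.1]
w_red white 289 [101. 352.] d 441.0 [ 673.3 -428.8] yaw 100.5 [19.1 76.4]
w_red white 342 [407. 355.] d 1407.0 [904.2  20.4] yaw 75.0 [35.5 53.3]
```

```bash
cat >> h.py <<'E'
REL=dict(red=(468,-43.3,153.4),blue=(469.2,-172.6,147.5),yellow=(593.8,-29.2,176.5),white=(442.5,-277.7,176.8))
Y=3*np.array([-.165,.986])
BAY=dict(red=np.array([578.5,239.4])+Y,blue=np.array([501.5,226.5])+Y,yellow=np.array([591,164.3])-Y,white=np.array([514.5,151.2])-Y)
def pick_place(c):
    x,y,a=REL[c]; bx,by=BAY[c]
    manip.reach([x,y,110],[180,0,a])
    hit=manip.move_l([x,y,16],v=120,threshold=15)
    if hit: print('HIT on pick',manip.observe()['eef_pos']); return False
    manip.gripper_close(40); s=manip.observe(); print(c,'grip',s['grip_width'].round(1),s['gripper_force'].round(1))
    if not 24<s['grip_width']<33: return False
    manip.move_l([x,y,130],v=150)
    manip.reach([bx,by,130],[180,0,189.5])
    manip.move_l([bx,by,36],v=120)
    hit=manip.move_l([bx,by,21.5],v=20,threshold=6)
    s=manip.observe(); print('placed',hit,s['eef_pos'].round(1),s['grip_width'].round(1),s['wrist_force'].round(1),s['time'])
    if not 21<s['eef_pos'][2]<27: return False
    manip.ungrasp(); manip.move_l([bx,by,130],v=150); return True
E
python3 - <<'E'
from h import *
print(pick_place('red'))
p,d=manip.grab_frame('side'); cv2.imwrite('pics/s1.png',p[:,:,::-1])
E
```

```text
Traceback (most recent call last):
  File "h.py", line 40, in pick_place
    manip.gripper_close(40); s=manip.observe(); print(c,'grip',s['grip_width'].round(1),s['gripper_force'].round(1))
                                                               ^^^^^^^^^^^^^^^^^^^^^
AttributeError: 'float' object has no attribute 'round'
```

```bash
sed -i "s/s\['grip_width'\].round(1)/round(s['grip_width'],1)/g; s/s\['gripper_force'\].round(1)/round(s['gripper_force'],1)/" h.py
python3 - <<'E'
from h import *
manip.ungrasp(); manip.move_l([468,-43.3,60])
print(pick_place('red'))
p,d=manip.grab_frame('side'); cv2.imwrite('pics/s1.png',p[:,:,::-1])
E
```

```text
red grip 27.1 40.3
placed True [577.9 242.4  24.5] 27.8 [ 0.3 -0.4  2.7] 11.5083
True
```

View pics/s1.png

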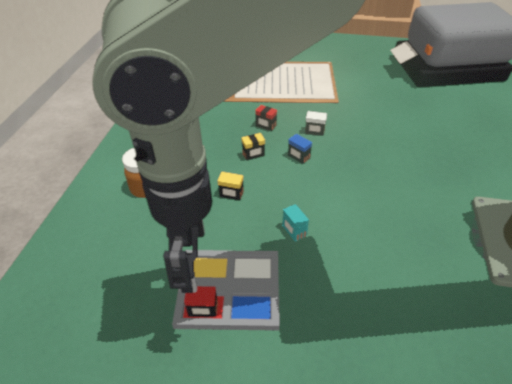

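The red relay stands upright in the red pocket (~200,302). The gripper is clear above it and the others are untouched. I'll continue with the remaining three.

```bash
python3 - <<'E'
from h import *
ok=all(pick_place(c) for c in ('blue','yellow','white'))
print(ok)
if ok:
    manip.reach([420,0,300],[180,0,150])
    for n in ('side','top'):
        p,d=manip.grab_frame(n); cv2.imwrite(f'pics/{n}2.png',p[:,:,::-1]); cam=manip.camera_model(n)
        for c,m in masks(p).items():
            for b,ce,a in blobs(m,40,900): 
                print(n,c,a,ce.round(),ray_plane(ce,cam,56)[0].round(1))
E
```

```text
blue grip 27.4 40.4
placed True [500.9 229.5  24.4] 27.5 [ 0.3 -0.3  3.5] 20.0167
yellow grip 27.5 40.5
placed True [591.4 161.4  24.4] 28.1 [-0.2 -1.4  4.5] 27.25
white grip 27.6 39.9
placed True [514.9 148.3  24.4] 27.3 [-0.4 -0.1  4.8] 35.925
True
side red 528 [200. 296.] [575.  246.3  56. ]
side red 107 [219. 306.] [542.2 258.   56. ]
side blue 707 [251. 300.] [496.3 238.3  56. ]
side yellow 123 [207. 258.] [584.3 176.1  56. ]
side yellow 101 [208. 271.] [575.3 199.5  56. ]
side white 244 [402.  52.] [ 221.7 -622.7   56. ]
side white 114 [232.  78.] [ 676.5 -402.1   56. ]
side white 74 [ 73. 102.] [1037.8 -220.    56. ]
side white 530 [138. 157.] [797.8 -50.3  56. ]
side white 384 [252. 252.] [513.  148.8  56. ]
side white 218 [256. 272.] [497.3 188.3  56. ]
top red 190 [161. 174.] [578.5 240.7  56. ]
top red 103 [170. 179.] [565.5 219.3  56. ]
top red 58 [375. 172.] [ 578.5 -281.6   56. ]
top red 77 [371. 184.] [ 549.8 -271.4   56. ]
top blue 122 [174. 210.] [489.9 207.5  56. ]
top blue 205 [166. 205.] [502.7 227.8  56. ]
top yellow 368 [195. 171.] [585.5 158.8  56. ]
top yellow 80 [322. 169.] [ 586.2 -153.4   56. ]
top yellow 84 [329. 180.] [ 560.3 -169.5   56. ]
top white 503 [267.  90.] [791.9 -20.6  56. ]
top white 244 [445. 128.] [ 686.8 -460.2   56. ]
top white 570 [ 51. 153.] [635.3 516.8  56. ]
top white 318 [198. 202.] [509.9 149.8  56. ]
```

View pics/side2.png

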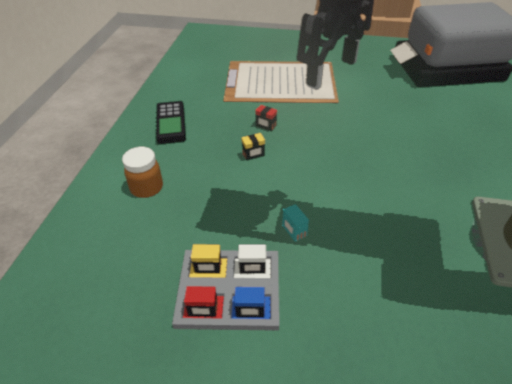

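All four relays stand upright in their own pockets (caps at ~(200,296), (250,298), (207,255), (252,254)). The taped ones have not moved, at (254,147) and (266,118), and the arm touches nothing.

```bash
python3 -c "
from station import manip
print(manip.close_job())"
```

```text
the job is handed in; nothing more can be done
None
```

Job handed in: the final pictures showed the red, blue, yellow and white relays upright in the pockets of their own colour, with both taped relays where they started; the hand-in call returned no verdict.

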